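Find the heavier lens cell by hand and show it to the inspection camera

ROBOT

A 7-joint arm with a two-finger parallel gripper is mounted at the origin on the work surface. World frame = base frame: x ahead of the robot, y to its left, z up, the work surface at z = 0. Lengths are in m, angles in rad, forces in N, time in s.
With the tool pointing down it reaches from about 0.4 to 0.85 m from the base axis. Payload 10.4 kg.
Tool frame: the origin (TCP) lies at the very end of the fingers, on their centre line; the grasp point (between the pads) lies 19 mm behind it; z points along the fingers, y is the line along which they close (so a half turn about z gives the same grasp; the last joint's range is limited). The gripper opens to 85 mm and grips with 20 to 120 N. Pads are 22 mm wide; open, the fingers measure 114 mm over their backs; the gripper's body (76 mm by 85 mm) begins 54 mm behind the grasp point. The pads swing forward as they close: fully open they stand 13 mm farther back than shut.
Start: joints at [1.183, 0.332, -0.065, 1.46, 0.022, 1.35, -0.088], TCP at [0.223, -0.584, 0.231] pointing down, gripper open.
Joint ranges: [-2.6, 2.6], [-0.5, 2.12], [-1.47, 1.34], [0.16, 2.42], [-1.27, 4.41], [0.06, 2.06], [-2.6, 2.6]. Speed limits (rad/s): [2.22, 2.22, 2.79, 2.79, 3.14, 3.14, 3.14].

INTERFACE

Orientations are given as a unit quaternion [x, y, z, w].
In Python, from workcell import manip, vision, order gives the robot as it stands. The module is installed in compiled form; this text tells all that it offers.
- The arm moves only by the tool move_arm, never from a script. Its argument "motion" is a list of rows, each a list of 3 entries, a list of its own where there are three numbers: the shift along the tool's x, y, z scaled (see below), then the turn, a rotation vector about the tool's x, y, z scaled (see below), then the opening, from -1 (shut) to 1 (fully open). In form: [[[dx, dy, dz], [wx, wy, wz], hand], ...]. A call has 1 to 12 rows; each row shifts and turns the commanded pose from where the row before left it, along the tool's axes as they then stand; what a row does not reach is not made up. The controller multiplies each number of a shift by 0.75 m and each number of a turn by pi/4 rad. A row lasts 1/10 s, in which the tool goes at most 50 mm and 8.59 degrees, less where a joint would pass 70% of its speed; a pose out of reach is approached as far as the arm can. A call with a number of a shift or a turn outside -1 to 1 is refused whole. A call with a gripper value outside its range is refused whole. The fingers move at their own pace and stop on an object; "newtons" is the grip in N (left out, the last holds). Time passes only in rows, so rows that do not move let the fingers close. It gives the time, the measured TCP pose, the force, the opening and the grip force at its end, in the units of the state.
- manip.get_obs(): the state, without advancing time (a new reading comes with each control period).
- vision.camera(name): name is "scene" or "top" or "wrist"; returns a dict with "pixels" (420x560x3 uint8, red, green, blue), "fx", "fy", "cx", "cy" (pixels), "R" (3x3) and "t" (3): a world point X has camera coordinates R X + t. Camera axes: x right, y down, z forward; pixel columns grow to the right and rows downward; lengths in m; the calibration is good to about 2 mm. A picture is of the moment at which its call begins. There is no depth.
- order.hand_in(): hands the job in; it is judged then, once.
The state is a dict: "clock": time; "joint_pos": joint angles; "joint_velocities": joint speeds; "tau": joint torques, N m; "position": TCP position; "ee_rot": TCP orientation; "ft_force": force on the tool from outside, world axes, zero at the start; "torque": the same for the moment, N m; "grip_width": opening from 0.0 (shut) to 1.0 (fully open); "grasp_force": force on a finger pad.
Only numpy, scipy, OpenCV 4.12 (cv2) and the standard library are available. Lean on these libraries where they do the work, as an engineer would, in place of code of your own. Each camera call takes 0.05 s, during which the arm holds its last target. There are 200 camera calls.

TASK

Two lens cells that look the same stand in a square nest and a round nest, and only the heavier one holds the thick lens. Lift the cell in the square nest clear to feel its weight, set it back fully seated and let go, then lift the cell in the round nest clear to feel it, and decide which is the heavier. Finish while holding the heavier cell upright and still, centred over the round window of the inspection camera with its underside about 30 mm above the glass and touching nothing but the gripper, the lighter cell standing released in its own nest; never tip a cell over, and leave everything else on the table where it is.

Things in the scene. Friction and masses are not known exactly. Their poses are not given: they have to be found in the camera images.
- cell_a: one of two identical-looking closed lens cells: upright aluminium cylinder, 50 mm diameter, 66 mm tall, black disc on top. Origin: centre of the underside, z up the axis. Glass hidden inside: either cell may be the heavy one; it weighs over 0.41 kg, the other under 0.24 kg. Starts in the square nest. Grip it 35 to 60 mm above its underside
- cell_b: one of two identical-looking closed lens cells: upright aluminium cylinder, 50 mm diameter, 66 mm tall, black disc on top. Origin: centre of the underside, z up the axis. Glass hidden inside: either cell may be the heavy one; it weighs over 0.41 kg, the other under 0.24 kg. Starts in the round nest. Grip it 35 to 60 mm above its underside
- nest_sq_seat (a point): centre of the seat (floor of the recess) of the square nest: a fixed black plastic block 84 x 84 mm, 30 mm tall, with a round recess 55 mm in diameter and 12 mm deep in its top (seat 18 mm above the table). A cell stands in the recess with its underside on this point; z up
- nest_rd_seat (a point): centre of the seat of the round nest: a fixed black plastic disc 86 mm in diameter, 30 mm tall, with the same round recess 55 mm in diameter and 12 mm deep (seat 18 mm above the table). z up
- window (a point): centre of the round black window (70 mm in diameter, in an aluminium bezel) flush in the top of the inspection camera, a fixed white box 130 x 130 mm, 55 mm tall; z up
- reader: the inspection camera itself, the fixed white box 130 x 130 x 55 mm with the window in its top; origin at the centre of its underside
- nest_sq: the fixed square nest; origin at the centre of its underside
- nest_rd: the fixed round nest; origin at the centre of its underside
- post: bystander, leave alone: steel pedestal post, 50 mm tall, foot 32 mm across
- clamp: bystander, leave alone: small dark steel table clamp, 50 x 26 x 16 mm
- driver: bystander, leave alone: screwdriver with a black handle, lying flat
- screws: bystander, leave alone: clear jar with a black lid, 48 mm across, 55 mm tall
- mount: bystander, leave alone: empty dark steel ring, 64 mm across, 14 mm high
- mouse: bystander, leave alone: black computer mouse, 100 x 58 x 28 mm
- meter: bystander, leave alone: white hand-held meter lying flat, 120 x 80 x 33 mm
Things that resemble listed ones, but are neither listed nor needed, are in the scene too. Leave any purple look-alike of the cell_a alone.

How it is judged:
On the way, in this order (a step that is already met when the one before it is completed fails the run):
1. the cell from the square nest is lifted clear (20 mm or more) while the other stands in the round nest (z of cell_a in the frame of nest_sq_seat above 0.02 m and contact force between the fingers and cell_a above 1 N and contact force between cell_a and nest_sq below 0.1 N and horizontal distance between cell_b and nest_rd_seat below 0.006 m and z of cell_b in the frame of nest_rd_seat below 0.004 m and angle between cell_b's own z axis and vertical below 0.1 rad and contact force between the fingers and cell_b below 0.1 N), for 0.3 s.
2. it is seated in the square nest again and released (horizontal distance between cell_a and nest_sq_seat below 0.006 m and z of cell_a in the frame of nest_sq_seat below 0.004 m and angle between each of cell_a, cell_b's own z axis and vertical below 0.1 rad and contact force between the fingers and cell_a below 0.1 N and horizontal distance between cell_b and nest_rd_seat below 0.006 m and z of cell_b in the frame of nest_rd_seat below 0.004 m and contact force between the fingers and cell_b below 0.1 N), for 0.2 s.
3. the cell from the round nest is lifted clear (20 mm or more) while the other stands in the square nest (z of cell_b in the frame of nest_rd_seat above 0.02 m and contact force between the fingers and cell_b above 1 N and contact force between cell_b and nest_rd below 0.1 N and horizontal distance between cell_a and nest_sq_seat below 0.006 m and z of cell_a in the frame of nest_sq_seat below 0.004 m and angle between cell_a's own z axis and vertical below 0.1 rad and contact force between the fingers and cell_a below 0.1 N), for 0.3 s.
At the end, for the whole second after the job is handed in: The heavier cell is held by the fingers, upright within 0.15 rad and still, its axis within 15 mm of the window's centre and its underside 12 to 50 mm above the glass, not touching the camera; the lighter cell (under 3.1 N on its nest) stands released, fully seated in its own nest (((horizontal distance between cell_a and window below 0.015 m and z of cell_a in the frame of window between 0.012 and 0.05 m and angle between cell_a's own z axis and vertical below 0.15 rad and linear speed of cell_a below 0.03 m/s and contact force between the fingers and cell_a above 1 N and contact force between cell_a and reader below 0.1 N and (horizontal distance between cell_b and nest_rd_seat below 0.006 m and z of cell_b in the frame of nest_rd_seat below 0.004 m and angle between cell_b's own z axis and vertical below 0.1 rad and contact force between the fingers and cell_b below 0.1 N) and contact force between cell_b and nest_rd between 1.2 and 3.1 N) or (horizontal distance between cell_b and window below 0.015 m and z of cell_b in the frame of window between 0.012 and 0.05 m and angle between cell_b's own z axis and vertical below 0.15 rad and linear speed of cell_b below 0.03 m/s and contact force between the fingers and cell_b above 1 N and contact force between cell_b and reader below 0.1 N and (horizontal distance between cell_a and nest_sq_seat below 0.006 m and z of cell_a in the frame of nest_sq_seat below 0.004 m and angle between cell_a's own z axis and vertical below 0.1 rad and contact force between the fingers and cell_a below 0.1 N) and contact force between cell_a and nest_sq between 1.2 and 3.1 N))); the arm keeps its last pose, push and grip.
It fails at once if a cell is tipped by more than 0.6 rad (angle between any of cell_a, cell_b's own z axis and vertical above 0.6 rad).
It fails at once if a bystander is moved by more than 15 mm (distance of any of post, clamp, driver, screws, mount, mouse, meter from where it was at the start of the episode above 0.015 m).
It also fails if it takes over 72 s, if anything falls off the work surface, if the arm or the gripper's body presses on something with over 40 N, if the wrist force passes 120 N, or if a joint passes its speed limit or range.

## Working session

There is one attempt and no reset: what is moved stays moved. The work goes in short steps, Python scripts to look and compute and a tool call to move; the robot and the scene stay as the last step left them, time stands still between calls to the robot, and variables do not carry over. Pictures are saved under pics/ and viewed, at most 10 in all, crops included, and the job is handed in when it is done.

Besides the shell and the picture viewer there is one more tool, called as name(argument=value, ...), one argument or row to a line, values as JSON. move_arm: Moves the arm, as the interface text tells. Its arguments: {"type":"object","properties":{"motion":{"type":"array"},"newtons":{"type":"number"}},"required":["motion"]}

```bash
mkdir -p pics
cat > h.py <<'E'
import numpy as np, cv2, json
from workcell import manip, vision, order
def shot(name, fn):
    c=vision.camera(name); cv2.imwrite(f'pics/{fn}.png', cv2.cvtColor(np.asarray(c['pixels']),cv2.COLOR_RGB2BGR))
    np.savez(f'pics/{fn}.npz', **{k:np.asarray(v) for k,v in c.items()}); return c
def load(fn): return np.load(f'pics/{fn}.npz')
def ray(c,u,v):
    d=np.array([(u-c['cx'])/c['fx'],(v-c['cy'])/c['fy'],1.]); R=np.asarray(c['R']); return -R.T@np.asarray(c['t']), R.T@d
def onz(c,u,v,z):
    o,d=ray(c,u,v); return o+d*(z-o[2])/d[2]
def proj(c,X):
    p=np.asarray(c['R'])@np.asarray(X)+np.asarray(c['t']); return np.array([c['fx']*p[0]/p[2]+c['cx'],c['fy']*p[1]/p[2]+c['cy']])
def tri(obs):
    A=0;b=0
    for c,u,v in obs:
        o,d=ray(c,u,v); d=d/np.linalg.norm(d); P=np.eye(3)-np.outer(d,d); A=A+P; b=b+P@o
    return np.linalg.solve(A,b)
E
python3 - <<'E'
from h import *
for n in ('scene','top'):
    c=shot(n,n+'0'); print(n,c['fx'],-np.array(c['R']).T@c['t'])
print({k:np.round(v,3) for k,v in manip.get_obs().items()})
a=cv2.imread('pics/scene0.png');b=cv2.imread('pics/top0.png')
E
```

```text
scene 443.55536707108496 [ 1.25888487 -0.29491046  0.89685438]
top 437.37036803161226 [ 0.4113855  -0.02554524  1.12680879]
{'clock': np.float64(0.1), 'joint_pos': array([ 1.183,  0.333, -0.065,  1.461,  0.022,  1.35 , -0.088]), 'joint_velocities': array([ 0.002, -0.001, -0.001, -0.001, -0.001,  0.002, -0.001]), 'tau': array([ 3.0000e-03, -6.2674e+01,  5.0000e-02, -3.9243e+01,  1.6000e-02,
        7.0000e-03,  0.0000e+00]), 'position': array([ 0.223, -0.584,  0.231]), 'ee_rot': array([ 0.983,  0.181, -0.   , -0.001]), 'ft_force': array([-0.226, -0.139,  0.968]), 'torque': array([ 0.004, -0.048, -0.052]), 'grasp_force': np.float64(0.0), 'grip_width': np.float64(0.997)}
```

View pics/scene0.png

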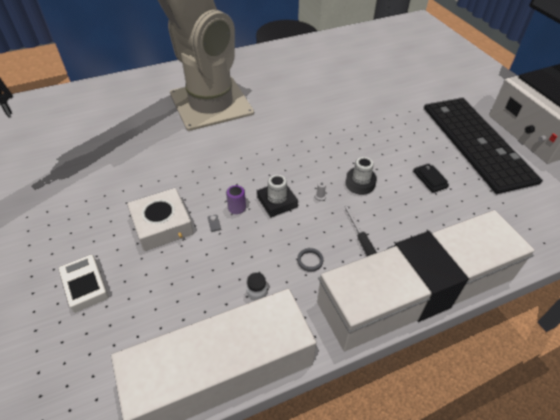

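View pics/top0.png

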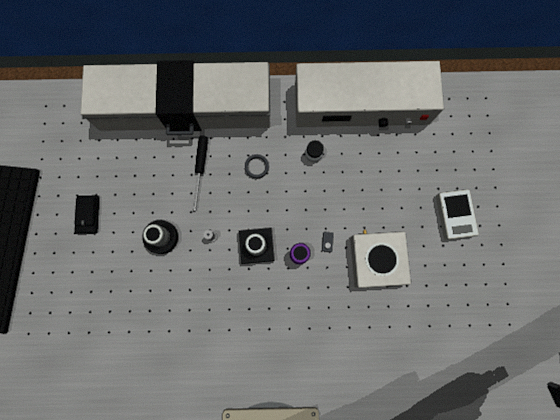

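Scene view: the square nest with its cell is at (277,190), the round nest with its cell at (362,175) and the camera box at (160,215). Top view: cell_a is at (255,244), cell_b at (153,234) and the window at (382,259). 

Possible mix-ups in the scene view: the purple look-alike (236,198), the screw jar (257,283) and the post (321,190). By the description, I choose the aluminium cells that stand in nests. I'll check that choice in a close crop.

Run:
```python
from h import *
s=cv2.imread('pics/scene0.png');t=cv2.imread('pics/top0.png')
def crop(im,u,v,w=33): return cv2.resize(im[v-w:v+w,u-w:u+w],(264,264),interpolation=cv2.INTER_CUBIC)
m=np.vstack([np.hstack([crop(s,277,190),crop(s,362,172),crop(s,160,215)]),np.hstack([crop(t,255,244),crop(t,157,236),crop(t,382,259)])])
cv2.imwrite('pics/m0.png',m)
```

```text
(no output)
```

View pics/m0.png

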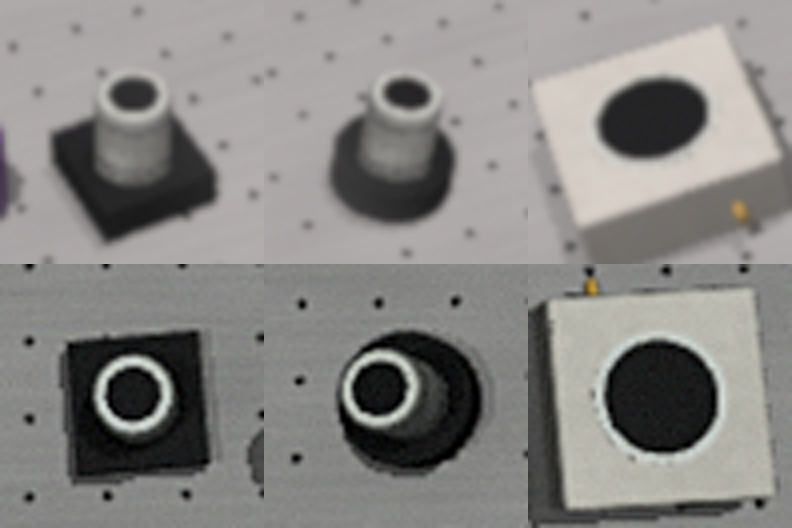

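The crop shows that both chosen cells are bright aluminium with black discs, standing in a square and a round black nest. The window disc is clear too. Next I'll take the dark-disc centroids and triangulate them.

Run:
```python
from h import *
S=load('scene0');T=load('top0')
def blob(c,u,v,w=16,k=8):
    g=cv2.cvtColor(c['pixels'],cv2.COLOR_RGB2GRAY)[v-w:v+w+1,u-w:u+w+1]; g=cv2.resize(g,None,fx=k,fy=k,interpolation=cv2.INTER_LINEAR)
    ctr=g[w*k+k//2,w*k+k//2]; b=(g<(float(ctr)+100)/2+15).astype(np.uint8) 
    n,l,st,ce=cv2.connectedComponentsWithStats(b); i=l[w*k+k//2,w*k+k//2]
    return (ce[i]+.5)/k-.5+[u-w,v-w], st[i,2:4]/k
for n,s,t in (('a',(277,181),(255,244)),('b',(364,163),(153,234)),('win',(158,211),(382,259))):
    (ps,ws),(pt,wt)=blob(S,*s),blob(T,*t)
    X=tri([(S,*ps),(T,*pt)]); print(n,ps,ws,pt,wt,X.round(4), (proj(S,X)-ps).round(1),(proj(T,X)-pt).round(1))
    for z in ((.084,) if n!='win' else (.055,)): print('  at z',onz(S,*ps,z).round(4),onz(T,*pt,z).round(4))
```

```text
a [276.91963834 180.20074608] [10.75   7.125] [254.78053015 243.07373532] [13.5  13.25] [0.5073 0.0279 0.0857] [ 0.1 -0. ] [0.1 0. ]
  at z [0.5056 0.0282 0.084 ] [0.5075 0.0283 0.084 ]
b [364.3284157  162.02111192] [10.375  6.75 ] [152.39809525 233.68199615] [13.75 13.25] [0.5345 0.2728 0.0854] [ 0.1 -0. ] [0.1 0. ]
  at z [0.5333 0.2735 0.084 ] [0.5348 0.2734 0.084 ]
win [157.76232405 211.13523211] [26.125 19.   ] [381.81660849 258.84640867] [27.875 27.875] [ 0.4656 -0.2794  0.0567] [0.2 0. ] [0.2 0. ]
  at z [ 0.4638 -0.2799  0.055 ] [ 0.4658 -0.2793  0.055 ]
```

move_arm(
  motion=[
    [[0.02,-0.02,0],[0,0,0],1],
    [[0.04,-0.039,0],[0,0,0],1],
    [[0.043,-0.042,0],[0,0,0],1],
    [[0.043,-0.042,0],[0,0,0],1],
    [[0.043,-0.042,0],[0,0,0],1],
    [[0.043,-0.042,0],[0,0,0],1],
    [[0.043,-0.042,0],[0,0,0],1],
    [[0.043,-0.042,0],[0,0,0],1],
    [[0.043,-0.042,0],[0,0,0],1],
    [[0.043,-0.042,0],[0,0,0],1],
    [[0.043,-0.042,0],[0,0,0],1],
    [[0.043,-0.042,0],[0,0,0],1],
  ],
  newtons=60,
)

```text
clock: 1.3
position: [0.4384, -0.1154, 0.2313]
ee_rot: [0.983, 0.181, -0.0, 0.0]
ft_force: [1.1, 0.1, 0.3]
grip_width: 0.998
grasp_force: 0.0
```

```bash
cat >> h.py <<'E'
from scipy.spatial.transform import Rotation as Ro
def goto(p, n=None):
    o=manip.get_obs(); R=Ro.from_quat(o['ee_rot']); d=R.inv().apply(np.array(p)-o['position'])
    Z=R.as_matrix(); print('clock',o['clock'].round(2),'pos',o['position'].round(4),'toolx',Z[:,0].round(3),'toolz',Z[:,2].round(3),'units',(d/.75).round(4),'F',o['ft_force'].round(2),'w',o['grip_width'].round(3),'q',o['joint_pos'].round(2))
E
python3 -c "
from h import *
goto([.507,.028,.231])"
```

```text
Traceback (most recent call last):
  File "h.py", line 21, in goto
    Z=R.as_matrix(); print('clock',o['clock'].round(2),'pos',o['position'].round(4),'toolx',Z[:,0].round(3),'toolz',Z[:,2].round(3),'units',(d/.75).round(4),'F',o['ft_force'].round(2),'w',o['grip_width'].round(3),'q',o['joint_pos'].round(2))
                                   ^^^^^^^^^^^^^^^^
AttributeError: 'float' object has no attribute 'round'
```

move_arm(
  motion=[
    [[0.043,-0.041,0],[0,0,0],1],
    [[0.043,-0.041,0],[0,0,0],1],
    [[0.04,-0.038,0],[0,0,0],1],
    [[0.0275,-0.026,0],[0,0,0],1],
    [[0,0,0],[0,0,0],1],
    [[0,0,0],[0,0,0],1],
  ],
)

```text
clock: 1.9
position: [0.5064, 0.0264, 0.2309]
ee_rot: [0.983, 0.182, -0.0, -0.0]
ft_force: [0.7, -0.1, -1.4]
grip_width: 1.0
grasp_force: 0.0
```

```bash
sed -i "s/o\['clock'\].round(2)/round(float(o['clock']),2)/; s/o\['grip_width'\].round(3)/round(float(o['grip_width']),3)/" h.py
python3 -c "
from h import *
goto([.507,.028,.231]); c=shot('wrist','w0'); print(proj(c,[.507,.028,.084]))"
```

```text
clock 1.9 pos [0.5064 0.0264 0.2309] toolx [ 0.934  0.358 -0.001] toolz [-0.001  0.    -1.   ] units [ 0.0015 -0.0017 -0.0002] F [ 0.74 -0.13 -1.39] w 1.0 q [ 0.5   0.13 -0.69  1.74  0.08  1.31 -1.41]
[279.7149792  198.96073304]
```

View pics/w0.png

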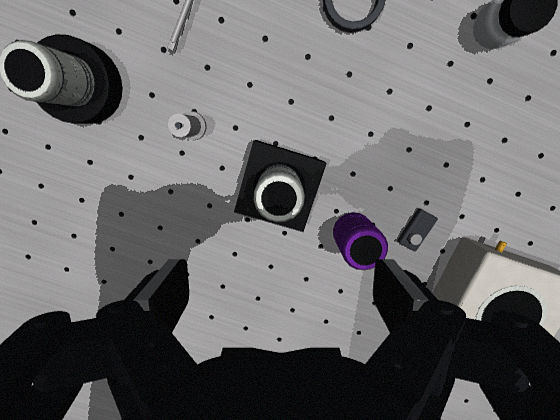

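The wrist view confirms cell_a at (279,198), against a predicted (280,199). The purple look-alike at (362,245) is close to the right finger, so I'll yaw before descending.

move_arm(
  motion=[
    [[0,0,0],[0,0,-0.18],1],
    [[0,0,0],[0,0,-0.18],1],
    [[0,0,0],[0,0,-0.18],1],
    [[0,0,0],[0,0,-0.18],1],
    [[0,0,0],[0,0,-0.18],1],
    [[0,0,0],[0,0,0],1],
    [[0,0,0],[0,0,0],1],
  ],
)

```text
clock: 2.65
position: [0.5065, 0.0251, 0.2313]
ee_rot: [0.861, 0.508, -0.0, 0.0]
ft_force: [-0.5, -0.5, 0.4]
grip_width: 1.001
grasp_force: 0.0
```

```bash
python3 -c "
from h import *
goto([.507,.028,.047])"
```

```text
clock 2.65 pos [0.5065 0.0251 0.2313] toolx [ 0.484  0.875 -0.   ] toolz [-0.    -0.001 -1.   ] units [ 0.0038 -0.0013  0.2457] F [-0.52 -0.49  0.42] w 1.001 q [ 0.55  0.13 -0.74  1.74  0.09  1.31 -0.71]
```

move_arm(
  motion=[
    [[0.0038,-0.0013,0.03],[0,0,0],1],
    [[0,0,0.045],[0,0,0],1],
    [[0,0,0.045],[0,0,0],1],
    [[0,0,0.045],[0,0,0],1],
    [[0,0,0.035],[0,0,0],1],
    [[0,0,0.025],[0,0,0],1],
    [[0,0,0.015],[0,0,0],1],
    [[0,0,0.006],[0,0,0],1],
    [[0,0,0],[0,0,0],1],
    [[0,0,0],[0,0,0],1],
  ],
)

```text
clock: 3.65
position: [0.5078, 0.0291, 0.0477]
ee_rot: [0.86, 0.51, 0.001, 0.0]
ft_force: [0.2, 0.6, 0.1]
grip_width: 0.996
grasp_force: 0.0
```

```bash
python3 -c "
from h import *
goto([.507,.028,.047])"
```

```text
clock 3.65 pos [0.5078 0.0291 0.0477] toolx [0.479 0.878 0.001] toolz [ 0.001 -0.    -1.   ] units [-0.0018 -0.0002  0.0009] F [0.19 0.59 0.11] w 0.996 q [ 0.46  0.35 -0.69  1.93  0.27  0.95 -0.86]
```

move_arm(
  motion=[
    [[-0.0015,0,0],[0,0,0],0.4],
    [[0,0,0],[0,0,0],0.3],
    [[0,0,0],[0,0,0],-0.5],
    [[0,0,0],[0,0,0],-1],
    [[0,0,0],[0,0,0],-1],
    [[0,0,0],[0,0,0],-1],
    [[0,0,0],[0,0,0],-1],
    [[0,0,0],[0,0,0],-1],
    [[0,0,0],[0,0,0],-1],
  ],
)

```text
clock: 4.55
position: [0.5069, 0.0281, 0.0476]
ee_rot: [0.86, 0.51, 0.0, 0.0]
ft_force: [-3.1, 0.7, 6.8]
grip_width: 0.576
grasp_force: 61.4
```

```bash
python3 -c "
from h import *
goto([.507,.028,.047])"
```

```text
clock 4.55 pos [0.5069 0.0281 0.0476] toolx [ 0.479  0.878 -0.   ] toolz [ 0.001 -0.    -1.   ] units [-0.0001  0.0001  0.0008] F [-3.1   0.74  6.8 ] w 0.576 q [ 0.47  0.35 -0.69  1.93  0.27  0.95 -0.86]
```

move_arm(
  motion=[
    [[0,0,-0.005],[0,0,0],-1],
    [[0,0,-0.01],[0,0,0],-1],
    [[0,0,-0.015],[0,0,0],-1],
    [[0,0,-0.015],[0,0,0],-1],
    [[0,0,-0.01],[0,0,0],-1],
    [[0,0,-0.005],[0,0,0],-1],
    [[0,0,0],[0,0,0],-1],
    [[0,0,0],[0,0,0],-1],
    [[0,0,0],[0,0,0],-1],
    [[0,0,0],[0,0,0],-1],
    [[0,0,0],[0,0,0],-1],
    [[0,0,0],[0,0,0],-1],
  ],
)

```text
clock: 5.75
position: [0.5065, 0.0282, 0.0917]
ee_rot: [0.86, 0.511, -0.0, -0.0]
ft_force: [0.3, 0.4, -1.9]
grip_width: 0.568
grasp_force: 62.1
```

Run:
```python
from h import *
for i in range(6):
    c=shot('wrist','w1') if i else shot('scene','s1')
    o=manip.get_obs(); print(np.round(o['ft_force'],2))
goto([.507,.028,.047])
s=cv2.imread('pics/s1.png'); w=cv2.imread('pics/w1.png')
cv2.imwrite('pics/m1.png',np.hstack([cv2.resize(s[140:220,230:310],(400,400),interpolation=cv2.INTER_CUBIC),cv2.resize(w[140:340,180:380],(400,400))]))
```

```text
[-0.58  0.26 -0.62]
[-0.53  0.61 -2.3 ]
[-0.11 -0.59 -2.24]
[-0.12 -1.12 -2.53]
[-0.09  0.03 -1.65]
[-0.82  0.12 -2.12]
clock 6.05 pos [0.5066 0.0282 0.0918] toolx [ 0.479  0.878 -0.   ] toolz [ 0. -0. -1.] units [0.0001 0.0006 0.0597] F [-0.82  0.12 -2.12] w 0.573 q [ 0.49  0.29 -0.72  1.9   0.22  1.04 -0.81]
```

View pics/m1.png

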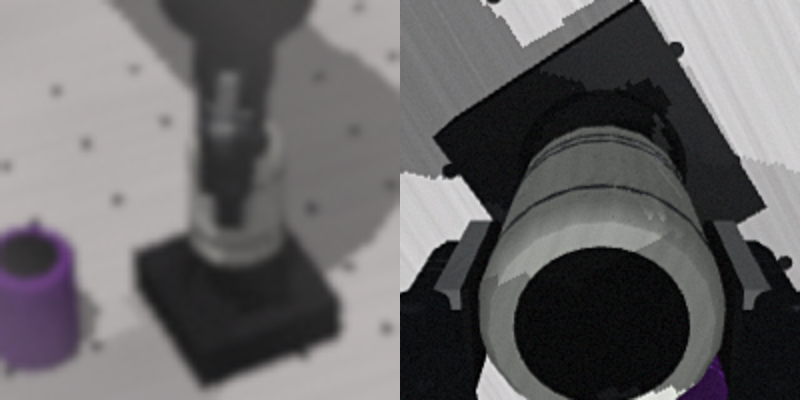

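Both views show cell_a lifted upright and clear of the nest. Fz is about -2.1 N, or roughly 0.21 kg, so it is probably the light one. Setting it back.

move_arm(
  motion=[
    [[0.0001,0.0005,0.01],[0,0,0],-1],
    [[0,0,0.015],[0,0,0],-1],
    [[0,0,0.012],[0,0,0],-1],
    [[0,0,0.01],[0,0,0],-1],
    [[0,0,0.006],[0,0,0],-1],
    [[0,0,0.004],[0,0,0],-1],
    [[0,0,0.002],[0,0,0],-1],
    [[0,0,0],[0,0,0],-1],
    [[0,0,0],[0,0,0],-1],
  ],
)

```text
clock: 6.95
position: [0.5072, 0.0281, 0.0477]
ee_rot: [0.86, 0.511, 0.0, 0.0]
ft_force: [-0.9, 0.4, -1.8]
grip_width: 0.569
grasp_force: 62.2
```

move_arm(
  motion=[
    [[0,0,0.0013],[0,0,0],-1],
    [[0,0,0],[0,0,0],-1],
    [[0,0,0],[0,0,0],-1],
  ],
)

```text
clock: 7.25
position: [0.5073, 0.0281, 0.0476]
ee_rot: [0.86, 0.51, 0.0, 0.0]
ft_force: [-3.8, -1.8, 11.2]
grip_width: 0.568
grasp_force: 63.4
```

Contact came at the original grasp height, so the cell is seated. Release.

move_arm(
  motion=[
    [[0,0,-0.0008],[0,0,0],-1],
    [[0,0,0],[0,0,0],0.3],
    [[0,0,0],[0,0,0],0.7],
    [[0,0,0],[0,0,0],1],
    [[0,0,0],[0,0,0],1],
    [[0,0,0],[0,0,0],1],
    [[0,0,0],[0,0,0],1],
    [[0,0,0],[0,0,0],1],
  ],
)

```text
clock: 8.05
position: [0.507, 0.0281, 0.0472]
ee_rot: [0.86, 0.511, 0.0, 0.0]
ft_force: [-0.7, -0.4, 0.7]
grip_width: 1.002
grasp_force: 0.0
```

```bash
python3 -c "
from h import *
goto([.534,.273,.190])"
```

```text
clock 8.05 pos [0.507  0.0281 0.0472] toolx [ 0.479  0.878 -0.   ] toolz [ 0. -0. -1.] units [ 0.304  -0.1247 -0.1905] F [-0.67 -0.4   0.68] w 1.002 q [ 0.47  0.35 -0.69  1.93  0.27  0.95 -0.86]
```

move_arm(
  motion=[
    [[0,0,-0.02],[0,0,0],1],
    [[0,0,-0.04],[0,0,0],1],
    [[0,0,-0.05],[0,0,0],1],
    [[0,0,-0.05],[0,0,0],1],
    [[0.02,-0.008,-0.03],[0,0,0],1],
    [[0.05,-0.02,0],[0,0,0],1],
    [[0.058,-0.024,0],[0,0,0],1],
    [[0.058,-0.024,0],[0,0,0],1],
    [[0.058,-0.024,0],[0,0,0],1],
    [[0.04,-0.016,0],[0,0,0],1],
    [[0.02,-0.0087,0],[0,0,0],1],
    [[0,0,0],[0,0,0],1],
  ],
)

```text
clock: 9.25
position: [0.533, 0.2762, 0.1907]
ee_rot: [0.859, 0.512, 0.0, -0.001]
ft_force: [0.0, -0.3, -0.2]
grip_width: 1.001
grasp_force: 0.0
```

Run:
```python
from h import *
goto([.534,.273,.047])
S=shot('scene','s2'); w=shot('wrist','w2'); print(proj(w,[.534,.273,.084]),proj(S,[.507,.028,.084]))
s=cv2.imread('pics/s2.png'); w=cv2.imread('pics/w2.png')
cv2.imwrite('pics/m2.png',np.hstack([cv2.resize(s[140:220,230:310],(400,400),interpolation=cv2.INTER_CUBIC),cv2.resize(w[100:300,180:380],(400,400))]))
```

```text
clock 9.25 pos [0.533  0.2762 0.1907] toolx [0.475 0.88  0.002] toolz [-0.     0.002 -1.   ] units [-0.0034  0.0034  0.1915] F [ 0.03 -0.33 -0.17] w 1.001 q [ 0.09  0.42 -0.83  1.55  0.31  1.31 -1.27]
[281.58631235 212.16529524] [277.06577454 180.57686388]
```

View pics/m2.png

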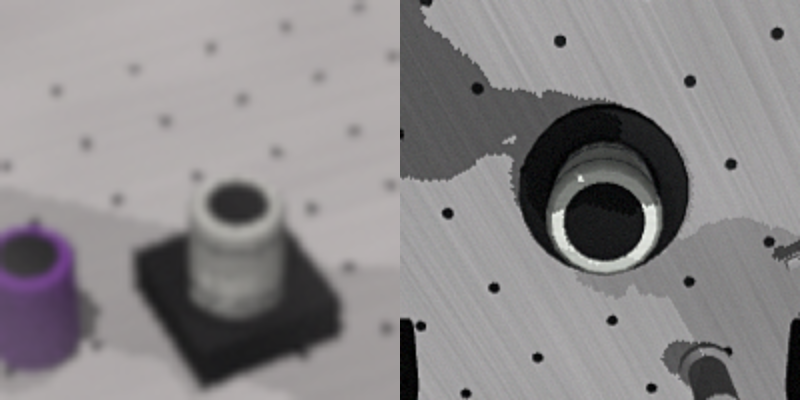

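Scene crop: cell_a is seated and released at the same pixel as at the start. Wrist crop: cell_b is at (282,211), against a predicted (282,212). Descending.

move_arm(
  motion=[
    [[0,0,0.03],[0,0,0],1],
    [[0,0,0.04],[0,0,0],1],
    [[0,0,0.025],[0,0,0],1],
    [[0,0,0.005],[0,0,0],1],
    [[0,0,0],[0,0,0],1],
    [[0,0,0],[0,0,0],1],
  ],
)

```text
clock: 9.95
position: [0.5348, 0.2727, 0.1161]
ee_rot: [0.86, 0.51, 0.001, 0.0]
ft_force: [0.2, -0.6, -0.2]
grip_width: 0.997
grasp_force: 0.0
```

```bash
python3 -c "
from h import *
goto([.534,.273,.047])"
```

```text
clock 9.95 pos [0.5348 0.2727 0.1161] toolx [0.479 0.878 0.001] toolz [ 0.002  0.    -1.   ] units [-0.0003 -0.0012  0.0922] F [ 0.25 -0.58 -0.18] w 0.997 q [ 0.07  0.49 -0.79  1.63  0.37  1.18 -1.31]
```

move_arm(
  motion=[
    [[0,0,0.03],[0,0,0],1],
    [[0,0,0.03],[0,0,0],1],
    [[0,0,0.02],[0,0,0],1],
    [[0,0,0.009],[0,0,0],1],
    [[0,0,0.0025],[0,0,0],1],
    [[0,0,0],[0,0,0],0.4],
    [[0,0,0],[0,0,0],0.3],
    [[0,0,0],[0,0,0],-0.5],
    [[0,0,0],[0,0,0],-1],
    [[0,0,0],[0,0,0],-1],
    [[0,0,0],[0,0,0],-1],
    [[0,0,0],[0,0,0],-1],
  ],
)

```text
clock: 11.15
position: [0.5344, 0.2735, 0.0473]
ee_rot: [0.86, 0.511, 0.001, 0.0]
ft_force: [-1.9, -1.0, 5.6]
grip_width: 0.575
grasp_force: 62.0
```

```bash
python3 -c "
from h import *
goto([.534,.273,.047])"
```

```text
clock 11.15 pos [0.5344 0.2735 0.0473] toolx [0.479 0.878 0.001] toolz [ 0.001  0.001 -1.   ] units [-0.0009 -0.0001  0.0004] F [-1.9  -0.99  5.58] w 0.575 q [ 0.04  0.57 -0.76  1.69  0.43  1.06 -1.35]
```

move_arm(
  motion=[
    [[0,0,0],[0,0,0],-1],
    [[0,0,-0.005],[0,0,0],-1],
    [[0,0,-0.01],[0,0,0],-1],
    [[0,0,-0.015],[0,0,0],-1],
    [[0,0,-0.015],[0,0,0],-1],
    [[0,0,-0.01],[0,0,0],-1],
    [[0,0,-0.005],[0,0,0],-1],
    [[0,0,0],[0,0,0],-1],
    [[0,0,0],[0,0,0],-1],
    [[0,0,0],[0,0,0],-1],
    [[0,0,0],[0,0,0],-1],
    [[0,0,0],[0,0,0],-1],
  ],
)

```text
clock: 12.35
position: [0.5338, 0.273, 0.0907]
ee_rot: [0.86, 0.511, -0.0, -0.0]
ft_force: [-0.2, 0.5, -5.9]
grip_width: 0.57
grasp_force: 62.8
```

Run:
```python
from h import *
for i in range(6):
    c=shot('wrist','w3')
    o=manip.get_obs(); print(np.round(o['ft_force'],2))
goto([.465,-.2795,.205])
```

```text
[-0.08 -0.15 -5.48]
[-0.14  0.05 -5.94]
[-0.51  0.64 -5.08]
[-0.41 -0.29 -5.51]
[ 0.34 -0.01 -4.79]
[-0.44  1.07 -5.6 ]
clock 12.65 pos [0.534 0.273 0.091] toolx [ 0.479  0.878 -0.   ] toolz [-0. -0. -1.] units [-0.6908  0.2719 -0.1519] F [-0.44  1.07 -5.6 ] w 0.572 q [ 0.06  0.51 -0.78  1.66  0.39  1.14 -1.32]
```

Cell_b weighs about 5.4 N against 2.1 N for cell_a, so cell_b is the heavier. Carrying it to the window.

move_arm(
  motion=[
    [[0,0,-0.02],[0,0,0],-1],
    [[0,0,-0.04],[0,0,0],-1],
    [[0,0,-0.04],[0,0,0],-1],
    [[-0.01,0.004,-0.035],[0,0,0],-1],
    [[-0.02,0.008,-0.017],[0,0,0],-1],
    [[-0.035,0.014,0],[0,0,0],-1],
    [[-0.0465,0.0183,0],[0,0,0],-1],
    [[-0.0465,0.0183,0],[0,0,0],-1],
    [[-0.0465,0.0183,0],[0,0,0],-1],
    [[-0.0465,0.0183,0],[0,0,0],-1],
    [[-0.0465,0.0183,0],[0,0,0],-1],
    [[-0.0465,0.0183,0],[0,0,0],-1],
  ],
)

```text
clock: 13.85
position: [0.4997, -0.0033, 0.2064]
ee_rot: [0.86, 0.511, 0.001, 0.001]
ft_force: [0.6, -0.9, -6.1]
grip_width: 0.57
grasp_force: 63.4
```

move_arm(
  motion=[
    [[-0.0465,0.0183,0],[0,0,0],-1],
    [[-0.0465,0.0183,0],[0,0,0],-1],
    [[-0.0465,0.0183,0],[0,0,0],-1],
    [[-0.0465,0.0183,0],[0,0,0],-1],
    [[-0.0465,0.0183,0],[0,0,0],-1],
    [[-0.0465,0.0183,0],[0,0,0],-1],
    [[-0.035,0.014,0],[0,0,0],-1],
    [[-0.02,0.008,0],[0,0,0],-1],
    [[-0.01,0.004,0],[0,0,0],-1],
    [[0,0,0],[0,0,0],-1],
    [[0,0,0],[0,0,0],-1],
  ],
)

```text
clock: 14.95
position: [0.4665, -0.2758, 0.2053]
ee_rot: [0.859, 0.511, 0.0, -0.0]
ft_force: [-0.6, 1.1, -5.6]
grip_width: 0.569
grasp_force: 63.4
```

```bash
python3 -c "
from h import *
goto([.465,-.2795,.115])"
```

```text
clock 14.95 pos [ 0.4665 -0.2758  0.2053] toolx [0.477 0.879 0.001] toolz [ 0.     0.001 -1.   ] units [-0.0054  0.0006  0.1205] F [-0.57  1.14 -5.57] w 0.569 q [ 0.92  0.21 -0.53  1.7   0.11  1.27 -0.13]
```

move_arm(
  motion=[
    [[-0.004,0.0006,0.015],[0,0,0],-1],
    [[0,0,0.03],[0,0,0],-1],
    [[0,0,0.03],[0,0,0],-1],
    [[0,0,0.025],[0,0,0],-1],
    [[0,0,0.014],[0,0,0],-1],
    [[0,0,0.0065],[0,0,0],-1],
    [[0,0,0],[0,0,0],-1],
    [[0,0,0],[0,0,0],-1],
    [[0,0,0],[0,0,0],-1],
    [[0,0,0],[0,0,0],-1],
  ],
)

```text
clock: 15.95
position: [0.4652, -0.2806, 0.1154]
ee_rot: [0.86, 0.511, 0.0, 0.001]
ft_force: [-0.1, -0.3, -5.8]
grip_width: 0.574
grasp_force: 63.4
```

Run:
```python
from h import *
goto([.465,-.2795,.115])
S=shot('scene','s3');W=shot('wrist','w3')
print(proj(S,[.465,-.2795,.085]),proj(S,[.465,-.2795,.055]))
s=cv2.imread('pics/s3.png');w=cv2.imread('pics/w3.png')
cv2.imwrite('pics/m3.png',np.hstack([cv2.resize(s[130:250,110:310],(500,300),interpolation=cv2.INTER_CUBIC),cv2.resize(w[100:400,130:430],(300,300))]))
```

```text
clock 15.95 pos [ 0.4652 -0.2806  0.1154] toolx [ 0.479  0.878 -0.   ] toolz [ 0.001 -0.001 -1.   ] units [ 0.0012 -0.0009  0.0005] F [-0.06 -0.35 -5.82] w 0.574 q [ 0.9   0.29 -0.51  1.8   0.16  1.09 -0.16]
[155.61746746 203.40180463] [158.03233206 211.41999959]
```

View pics/m3.png

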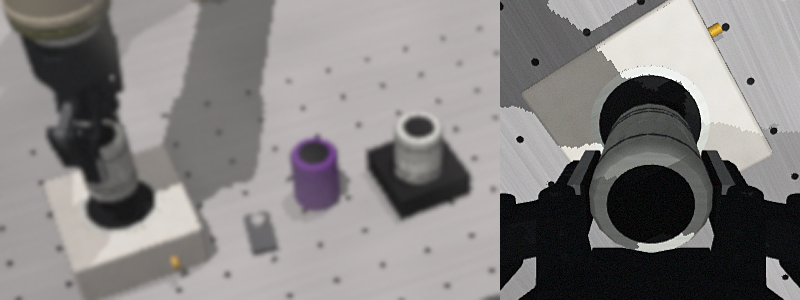

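Cell_b is held upright above the window with a visible gap, at about (112,185) in the crop, and the pose is within 1 mm of target. Cell_a stands seated in the square nest at (418,145), and the bystanders in view haven't moved. Handing in.

```bash
python3 -c "
from workcell import order
print(order.hand_in())"
```

```text
the job is handed in; nothing more can be done
None
```

I handed the job in with cell_b, the heavier at about 5.4 N on the wrist against 2.1 N for cell_a, held upright and centred about 30 mm above the window, and cell_a back in the square nest, seated and released; the hand-in gave no verdict.

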